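# Hold a ring under the bench viewer

## Task

Seat the blue insert with the ring flat and fully home in the pocket of the green sprung carriage, ring up, and let go of it while the carriage is still at rest at home. Then pull the carriage out by its red handle until the white pointer stands inside the red band of the viewer, and finish while still holding it there against the spring: do not let go. Leave the jar, the brass bowl and the brush where they are.

Things in the scene. Friction and masses are not known exactly. Their poses are not given: they have to be found in the camera images.
- insert: blue block 32 x 50 x 26 mm (x, y, z), about 80 g, with an upright gold ring (25 mm across, 4 mm thick, in the y-z plane) standing out of the middle of its top to 47 mm above the underside. Starts ring up on the bench. Origin: centre of the underside; y along the 50 mm side, z up. Grip it across the 32 mm sides. Fits the pocket either way round (half turn)
- pocket (a point): centre of the floor of the carriage's rectangular pocket, 26 mm above the bench. Pocket 36 x 54 mm (x, y; 2 mm play on each side of the insert), 8 mm deep in the carriage, with a steel rim 2.5 mm higher, bevelled inwards at 45 degrees as a lead-in; the seated insert stands 15.5 mm above the rim. Axes: y along the travel (the carriage is pulled out towards -y), x level towards the viewer, z up
- handle (a point): red upright square grip, 18 x 18 mm, 45 mm tall, on top of the carriage, 95 mm from the pocket's centre on the pull-out (-y) side. This point is the centre of its underside, 34 mm above the bench; its top is 79 mm above the bench. Axes as the pocket's. Pinch it from above across x (more room than along y)
- slide (a joint): travel of the green carriage (75 mm wide, 155 mm long, top 34 mm above the bench, on a steel bed bolted to the bench): 0 at home, grows to 0.13 m as it is pulled out towards the pocket's -y. A spring draws it home with about 5 N at home, 8 N at 0.05 m, 11 N at 0.10 m; it runs back if released
- pointer (a point): tip of the thin white pointer line (4 mm wide) that sticks out of the carriage's side facing the viewer, level with the pocket's centre, 52 mm from it in x and 34 mm above the bench; it moves with the carriage
- mark (a point): centre of the red band, 12 mm wide, on top of the black shoulder of the viewer's foot beside the pointer's path, 33 mm above the bench; axes as the pocket's. At home the pointer lies 50 to 100 mm short of it: pull until pointer and mark have the same y in these axes (inside the band: within 6 mm)
- viewer: bench viewer: grey camera tube with black lens looking across the carriage, on a black foot 72 x 40 mm fixed beside it; its place along the bed varies. Origin: centre of the foot's underside, 12 mm above the bench; the red band lies 31 mm from it towards the carriage; tube top 72 mm above the bench, lens 82 mm from the carriage's centre line
- jar: bystander: green glass jar with red lid, 52 mm across, 65 mm tall; origin centre of the underside
- bowl: bystander: small brass bowl, 84 mm across the rim, 42 mm tall; origin centre of the underside
- brush: bystander: bench brush 170 mm long lying on the bench; origin under its middle, handle to its -x
Not all that is in view belongs to the job. Of the things like the insert, leave any that is orange or turquoise; of the rest the smaller one is meant.

How it is judged:
By the outcome, as a careful person would: the job done as asked, in the order asked, and still so for the second after the job is handed in, while the arm keeps its last pose, push and grip.
It also fails if it takes over 48 s, if anything falls off the work surface, if the arm or the gripper's body presses on something with over 40 N, if the wrist force passes 120 N, or if a joint passes its speed limit or range.

## Robot

A 7-joint arm with a two-finger parallel gripper is mounted at the origin on the work surface. World frame = base frame: x ahead of the robot, y to its left, z up, the work surface at z = 0. Lengths are in m, angles in rad, forces in N, time in s.
With the tool pointing down it reaches from about 0.425 to 0.95 m from the base axis. Payload 4.7 kg.
Tool frame: the origin (TCP) lies where the fingers leave the gripper's body, on its centre line; the fingertips stand 73 mm ahead of it and the grasp point (between the pads) lies 54 mm ahead of it; y points along the fingers, x is the direction in which the jaws open and shut, and the axes are right-handed (so a half turn about y gives the same grasp; the last joint's range is limited). The gripper opens to 85 mm and grips with 20 to 120 N. Pads are 22 mm wide; open, the fingers measure 114 mm over their backs; the gripper's body (76 mm by 85 mm) begins 54 mm behind the grasp point. The pads swing forward as they close: fully open they stand 13 mm farther back than shut.
Start: joints at [1.113, 0.469, -0.049, 1.532, 0.024, 1.141, -0.082], TCP at [0.281, -0.614, 0.304] pointing down, gripper open.
Joint ranges: [-2.59, 2.59], [-0.33, 1.99], [-1.39, 1.29], [0.1, 2.45], [-1.04, 4.18], [0.21, 1.99], [-2.66, 2.66]. Speed limits (rad/s): [2.57, 2.57, 3.14, 3.14, 3.14, 3.14, 3.14].

## Interface

Orientations are given as a 3x3 rotation matrix whose columns are the frame's x, y, z axes.
In Python, from bench import observe, cams, order gives the robot as it stands. The module is installed in compiled form; this text tells all that it offers.
- The arm moves only by the shell command python3 -m jog 'ROWS' [FORCE]. ROWS is JSON, a list of rows, each an object with "grip": the finger opening in mm, from 0 to 85.4; "dp": the shift along the tool's x, y, z in mm, a list of three; "delta_rot": the turn, a rotation vector about the tool's x, y, z in rad, a list of three. In form: [{"grip": grip, "dp": [tx, ty, tz], "delta_rot": [ax, ay, az]}, ...]. A call has 1 to 5 rows; each row is the pose to reach, as a shift and turn from the pose commanded when the call began, along the tool's axes at that moment; what a row does not reach only later rows make up. A row lasts 1/8 s, in which the tool goes at most 62.5 mm and 10.7 degrees, less where a joint would pass 70% of its speed; a pose out of reach is approached as far as the arm can. A call with a gripper value outside its range is refused whole. The fingers move at their own pace and stop on an object; FORCE is the grip in N (left out, the last holds). Time passes only in rows, so rows that repeat a pose let the fingers close. It gives the time, the measured TCP pose, the force and the opening at its end, in the units of the state.
- observe(): the state, without advancing time (a new reading comes with each control period).
- cams.camera(name): name is "scene" or "top" or "wrist"; returns a dict with "pixels" (400x640x3 uint8, red, green, blue), "depth" (400x640 float32, m along the optical axis (not along the pixel's ray), 0 where there is no reading), "camera_matrix" (3x3 intrinsics, pixels), "D" ([k1, k2, p1, p2, k3] as OpenCV has them; the pictures are not rectified), "R" (3x3) and "t" (3): a world point X has camera coordinates R X + t. Camera axes: x right, y down, z forward; pixel columns grow to the right and rows downward; lengths in m; the calibration is good to about 2 mm. A picture is of the moment at which its call begins.
- order.hand_in(): hands the job in, once; it reports no verdict.
The state is a dict: "t": time; "joint_positions": joint angles; "qvel": joint speeds; "joint_efforts": joint torques, N m; "tcp_pos": TCP position; "ee_rot": TCP orientation; "force": force on the tool from outside, world axes, zero at the start; "moment": the same for the moment, N m; "opening": opening from 0.0 (shut) to 1.0 (fully open).
Only numpy, scipy, OpenCV 4.12 (cv2) and the standard library are available. Lean on these libraries where they do the work, as an engineer would, in place of code of your own. Each camera call takes 0.05 s, during which the arm holds its last target. There are 200 camera calls.

## Working session

There is one attempt and no reset: what is moved stays moved. The work goes in short steps, Python scripts to look and compute and a shell command to move; the robot and the scene stay as the last step left them, time stands still between calls to the robot, and variables do not carry over. Pictures are saved under pics/ and viewed, about 8 in all and at most 12, crops included, and the job is handed in when it is done.

```bash
mkdir -p pics; cat > h.py <<'E'
import numpy as np, cv2
from bench import observe, cams, order
def shot(n,save=None):
    c=cams.camera(n)
    if save: cv2.imwrite(f'pics/{save}.png',c['pixels'][:,:,::-1])
    np.savez(f'{save or n}.npz',**c)
    return c
def ray(c,uv):
    p=cv2.undistortPoints(np.array(uv,float).reshape(-1,1,2),c['camera_matrix'],c['D']).reshape(-1,2)
    d=np.c_[p,np.ones(len(p))]@c['R']   # R^T d
    return -c['R'].T@c['t'],d
def plane(c,uv,z):
    o,d=ray(c,uv); return o+d*((z-o[2])/d[:,2])[:,None]
def cloud(c):
    h,w=c['depth'].shape; u,v=np.meshgrid(np.arange(w),np.arange(h))
    o,d=ray(c,np.c_[u.ravel(),v.ravel()])
    return (o+d*c['depth'].reshape(-1,1)).reshape(h,w,3)
E
python3 - <<'E'
from h import *
for n in ('scene','top'):
    c=shot(n,n+'0'); print(n,-c['R'].T@c['t'],c['R'][2])
s=observe(); print(s['t'],s['tcp_pos'],s['ee_rot'],s['opening'])
E
```

```text
scene [ 1.31962598 -0.24885971  0.66993267] [-0.76405452  0.16210495 -0.62445391]
top [ 0.34920103 -0.08967526  1.01691864] [ 0.24212958 -0.0054051  -0.97022886]
0.1 [ 0.28049862 -0.613521    0.30292343] [[ 4.15782768e-01 -8.39774835e-04  9.09463570e-01]
 [-9.09462136e-01  1.61753696e-03  4.15783606e-01]
 [-1.82025555e-03 -9.99998339e-01 -9.11994190e-05]] 1.001530984345954
```

View pics/top0.png

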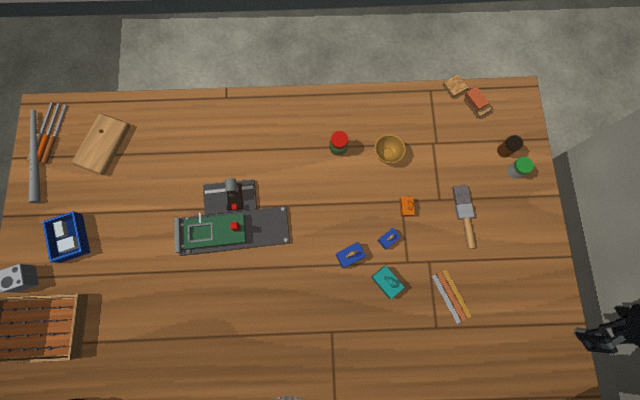

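View pics/scene0.png

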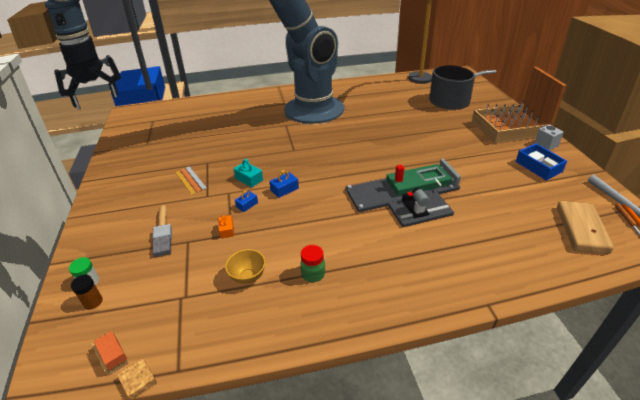

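Top view: the lookalikes for the insert are large blue (350,255), small blue (390,239), orange (408,206) and turquoise (388,282). I choose the small blue one at (390,239). The carriage is at (213,230), handle (235,226), red band (234,207), pointer (200,217).

```bash
cat > m.py <<'E'
from h import *
c=dict(np.load('top0.npz')); im=c['pixels']; hsv=cv2.cvtColor(im,cv2.COLOR_RGB2HSV); P=cloud(c)
print(c['camera_matrix'][0,0])
def blobs(lo,hi,roi,z,name,amin=8):
    u0,v0,u1,v1=roi; m=np.zeros(im.shape[:2],np.uint8); m[v0:v1,u0:u1]=cv2.inRange(hsv,lo,hi)[v0:v1,u0:u1]
    n,l,st,ce=cv2.connectedComponentsWithStats(m)
    for i in range(1,n):
        if st[i,4]<amin: continue
        v,u=np.where(l==i); zz=P[v,u,2]; sel=zz>np.percentile(zz,70)-.004
        X=plane(c,np.c_[u,v],z); r=cv2.minAreaRect(X[:,:2].astype(np.float32)*1000)
        print(name,ce[i].round(1),st[i,4],'z',np.percentile(zz,[5,50,95]).round(3),'mean',X.mean(0).round(4),'rect',np.round(r[0],1),np.round(r[1],1),round(r[2],1))
blobs((105,120,60),(130,255,255),(320,215,420,300),.026,'blue')
blobs((0,150,90),(8,255,255),(225,215,245,235),.079,'handle')
blobs((0,150,90),(8,255,255),(225,198,245,215),.033,'band',3)
blobs((0,0,150),(180,70,255),(190,208,210,226),.034,'pointer',2)
blobs((60,80,40),(90,255,255),(170,205,255,255),.034,'carriage')
big=lambda a,s:cv2.resize(a,None,fx=s,fy=s,interpolation=cv2.INTER_CUBIC)
a=big(im[190:260,165:300],5.5); b=big(im[220:275,330:410],5.5)
o=np.zeros((a.shape[0]+b.shape[0],a.shape[1],3),np.uint8); o[:a.shape[0]]=a; o[a.shape[0]:,:b.shape[1]]=b
cv2.imwrite('pics/crop1.png',cv2.resize(o,None,fx=.85,fy=.85)[:,:,::-1])
E
python3 m.py
```

```text
383.474932471808
blue [388.9 238. ] 194 z [0.024 0.027 0.03 ] mean [ 0.4832 -0.2757  0.026 ] rect [ 483.6 -276.2] [29.8 50.6] 35.8
blue [350.2 254.8] 359 z [0.032 0.035 0.038] mean [ 0.4438 -0.173   0.026 ] rect [ 444.3 -173.4] [39.7 64.9] 24.0
handle [233.2 225. ] 48 z [0.077 0.079 0.082] mean [0.5228 0.1168 0.079 ] rect [522.9 116.1] [17.9 15.1] 87.8
band [233.8 206.1] 30 z [0.021 0.034 0.037] mean [0.5817 0.1263 0.033 ] rect [581.9 126.3] [15.8 12.6] 14.5
pointer [199.5 217.2] 21 z [0.033 0.035 0.037] mean [0.5552 0.2147 0.034 ] rect [555.8 214.7] [26.8  2.6] 2.2
carriage [217.9 230.9] 1097 z [0.032 0.035 0.038] mean [0.5174 0.1658 0.034 ] rect [518.2 176.3] [ 75.4 154.2] 3.9
carriage [200.9 231.9] 231 z [0.024 0.027 0.03 ] mean [0.5163 0.2097 0.034 ] rect [516.5 210.5] [32.9 48.9] 2.5
```

View pics/crop1.png

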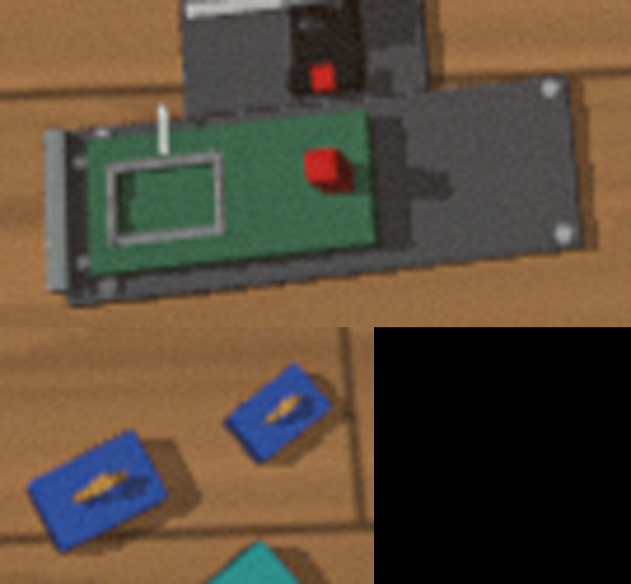

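The small blue block measures 30 x 51 mm with its top at about 26 mm, so it is the insert; the other is 40 x 65. Next I work out the moves.

```bash
cat > go.py <<'E'
import sys
from h import *
from scipy.spatial.transform import Rotation as Ro
def R_of(a):  # tool x at world yaw a deg, tool y down
    a=np.radians(a); x=np.array([np.cos(a),np.sin(a),0]); y=np.array([0,0,-1.]); return np.c_[x,y,np.cross(x,y)]
def tell(p,a):
    s=observe(); R=s['ee_rot']
    print('t',round(s['t'],2),'tcp',s['tcp_pos'].round(4) if hasattr(s['tcp_pos'],'round') else s['tcp_pos'],'yaw',np.degrees(np.arctan2(np.array(R)[1,0],np.array(R)[0,0])).round(1),'open',round(s['opening'],3),'F',np.round(s['force'],1))
    R=np.array(R); print('dp',(R.T@(np.array(p)-s['tcp_pos'])*1000).round(1),'rot',Ro.from_matrix(R.T@R_of(a)).as_rotvec().round(3))
if __name__=='__main__': v=[float(x) for x in sys.argv[1:]]; tell(v[:3],v[3])
E
python3 go.py .4836 -.276 .25 35.8
```

```text
t 0.1 tcp [ 0.2805 -0.6135  0.3029] yaw -65.4 open 1.002 F [-0.   0.2  0.1]
dp [-222.4   53.3  325.1] rot [-2.000e-03 -1.767e+00 -1.000e-03]
```

```bash
python3 -m jog '[{"grip":60,"dp":[-222,53,325],"delta_rot":[0,-1.767,0]},{"grip":60,"dp":[-222,53,325],"delta_rot":[0,-1.767,0]},{"grip":60,"dp":[-222,53,325],"delta_rot":[0,-1.767,0]},{"grip":60,"dp":[-222,53,325],"delta_rot":[0,-1.767,0]},{"grip":60,"dp":[-222,53,325],"delta_rot":[0,-1.767,0]}]' 60; python3 go.py .4836 -.276 .25 35.8
```

```text
t: 0.72
tcp_pos: [0.4412, -0.3468, 0.2618]
ee_rot: [[0.98, -0.0, 0.197], [-0.197, -0.0, 0.98], [-0.0, -1.0, -0.0]]
force: [0.6, -0.0, -0.7]
opening: 0.704
t 0.72 tcp [ 0.4412 -0.3468  0.2618] yaw -11.4 open 0.704 F [ 0.6 -0.  -0.7]
dp [27.6 11.8 77.8] rot [ 0.    -0.823 -0.   ]
```

```bash
python3 -m jog '[{"grip":60,"dp":[27,12,77],"delta_rot":[0,-0.82,0]},{"grip":60,"dp":[27,12,77],"delta_rot":[0,-0.82,0]},{"grip":60,"dp":[27,12,77],"delta_rot":[0,-0.82,0]},{"grip":60,"dp":[27,12,77],"delta_rot":[0,-0.82,0]},{"grip":60,"dp":[27,12,77],"delta_rot":[0,-0.82,0]}]'; python3 - <<'E'
from go import *
c=shot('wrist','w1'); tell([.4836,-.276,.25],35.8)
R=observe()['ee_rot']; print((np.array(R).T@(-c['R'].T@c['t']-observe()['tcp_pos'])).round(3))
E
```

```text
t: 1.35
tcp_pos: [0.4824, -0.2787, 0.2497]
ee_rot: [[0.815, -0.001, -0.58], [0.58, 0.001, 0.815], [-0.0, -1.0, 0.001]]
force: [0.4, -0.7, 0.6]
opening: 0.702
t 1.4 tcp [ 0.4824 -0.2788  0.2497] yaw 35.5 open 0.702 F [ 0.1 -0.2  0.6]
dp [ 2.6 -0.2  1.6] rot [-0.001 -0.006 -0.   ]
[ 0.    -0.071  0.071]
```

View pics/w1.png

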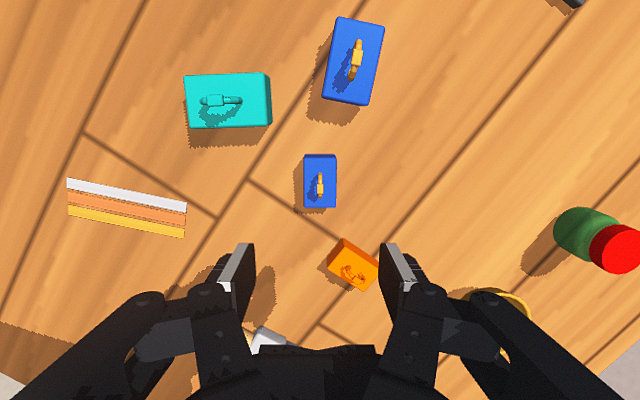

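Wrist view: the small blue insert is at (320,181), ring up and nearly aligned with the jaws. The large blue is at (353,62), turquoise (228,100), orange (352,264).

```bash
python3 - <<'E'
from go import *
c=dict(np.load('w1.npz')); hsv=cv2.cvtColor(c['pixels'],cv2.COLOR_RGB2HSV); P=cloud(c)
m=cv2.inRange(hsv,(105,120,60),(130,255,255)); m[:,:290]=0;m[:,350:]=0;m[:140]=0;m[220:]=0
v,u=np.where(m>0); Q=P[v,u]; print(len(u),np.percentile(Q[:,2],[5,50,95]).round(4))
t=Q[:,2]>.0235
for k in (t,):
    X=plane(c,np.c_[u,v][k],.026)[:,:2].astype(np.float32)*1000
    print(cv2.minAreaRect(X), X.mean(0))
E
python3 go.py .4836 -.276 .087 35.8
```

```text
1536 [0.0244 0.0263 0.0275]
((484.4264831542969, -276.6394958496094), (31.34601402282715, 48.388214111328125), 35.4158821105957) [ 483.90677 -275.89362]
t 1.4 tcp [ 0.4824 -0.2788  0.2497] yaw 35.5 open 0.702 F [ 0.1 -0.2  0.6]
dp [  2.6 162.8   1.4] rot [-0.001 -0.006 -0.   ]
```

Top and wrist views agree within 1 mm. Now I descend and grip.

```bash
python3 -m jog '[{"grip":60,"dp":[2,60,2],"delta_rot":[0,0,0]},{"grip":60,"dp":[2,110,2],"delta_rot":[0,0,0]},{"grip":60,"dp":[2,150,2],"delta_rot":[0,0,0]},{"grip":60,"dp":[2,163,2],"delta_rot":[0,0,0]},{"grip":60,"dp":[2,163,2],"delta_rot":[0,0,0]}]'; python3 go.py .4843 -.2764 .0865 35.4
```

```text
t: 2.02
tcp_pos: [0.4833, -0.2759, 0.0871]
ee_rot: [[0.817, -0.001, -0.577], [0.577, 0.0, 0.817], [-0.0, -1.0, 0.001]]
force: [-0.4, -0.4, -1.4]
opening: 0.7
t 2.02 tcp [ 0.4833 -0.2759  0.0871] yaw 35.3 open 0.7 F [-0.4 -0.4 -1.4]
dp [ 0.5  0.6 -1. ] rot [-0.001 -0.003 -0.   ]
```

```bash
python3 -m jog '[{"grip":25,"dp":[0.5,0.5,-1],"delta_rot":[0,0,0]},{"grip":25,"dp":[0.5,0.5,-1],"delta_rot":[0,0,0]},{"grip":25,"dp":[0.5,0.5,-1],"delta_rot":[0,0,0]},{"grip":25,"dp":[0.5,0.5,-1],"delta_rot":[0,0,0]},{"grip":25,"dp":[0.5,0.5,-1],"delta_rot":[0,0,0]}]' 50; python3 - <<'E'
from go import *
c=dict(np.load('top0.npz')); im=c['pixels']; P=cloud(c)
hsv=cv2.cvtColor(im,cv2.COLOR_RGB2HSV)
# pocket: rim outer (steel) at 36.5; handle etc. combine
m=np.zeros(im.shape[:2],np.uint8); m[205:255,170:255]=cv2.inRange(hsv,(60,80,40),(90,255,255))[205:255,170:255]
v,u=np.where(m>0); k=P[v,u,2]>.031
r=cv2.minAreaRect(plane(c,np.c_[u,v][k],.034)[:,:2].astype(np.float32)*1000); print(r)
tell([.484,-.276,.2],35.4)
E
```

```text
t: 2.65
tcp_pos: [0.4854, -0.2771, 0.0886]
ee_rot: [[0.817, 0.003, -0.577], [0.577, -0.002, 0.817], [0.002, -1.0, -0.004]]
force: [0.8, 0.7, 6.2]
opening: 0.361
((518.0442504882812, 176.3692626953125), (74.79876708984375, 154.28927612304688), 4.297585487365723)
t 2.65 tcp [ 0.4854 -0.2771  0.0886] yaw 35.2 open 0.361 F [0.8 0.7 6.2]
dp [  -0.4 -111.4    1.3] rot [ 0.004 -0.003  0.002]
```

```bash
python3 -m jog '[{"grip":25,"dp":[0,-30,0],"delta_rot":[0,0,0]},{"grip":25,"dp":[0,-80,0],"delta_rot":[0,0,0]},{"grip":25,"dp":[0,-130,0],"delta_rot":[0,0,0]},{"grip":25,"dp":[0,-165,0],"delta_rot":[0,0,0]},{"grip":25,"dp":[0,-165,0],"delta_rot":[0,0,0]}]'; python3 go.py .52 .11 .25 4
```

```text
t: 3.28
tcp_pos: [0.4854, -0.277, 0.2552]
ee_rot: [[0.817, 0.006, -0.577], [0.577, -0.004, 0.817], [0.003, -1.0, -0.007]]
force: [-0.4, -0.1, -1.1]
opening: 0.359
t 3.27 tcp [ 0.4854 -0.277   0.2552] yaw 35.2 open 0.359 F [-0.4 -0.1 -1.1]
dp [251.5   3.9 296.1] rot [0.006 0.545 0.004]
```

```bash
python3 -m jog '[{"grip":25,"dp":[38,2,44],"delta_rot":[0,0.1,0]},{"grip":25,"dp":[76,4,88],"delta_rot":[0,0.2,0]},{"grip":25,"dp":[114,4,132],"delta_rot":[0,0.35,0]},{"grip":25,"dp":[152,4,176],"delta_rot":[0,0.45,0]},{"grip":25,"dp":[190,4,220],"delta_rot":[0.0,0.545,0]}]' && python3 go.py .52 .11 .25 4
```

```text
t: 3.9
tcp_pos: [0.5115, 0.0143, 0.2467]
ee_rot: [[0.998, -0.002, -0.067], [0.067, -0.0, 0.998], [-0.002, -1.0, -0.0]]
force: [1.4, 0.1, -1.8]
opening: 0.36
t 3.9 tcp [0.5115 0.0143 0.2467] yaw 3.8 open 0.36 F [ 1.4  0.1 -1.8]
dp [14.9 -3.4 94.9] rot [ 0.    -0.003 -0.002]
```

```bash
python3 -m jog '[{"grip":25,"dp":[8,-3,45],"delta_rot":[0,0,0]},{"grip":25,"dp":[15,-3,80],"delta_rot":[0,0,0]},{"grip":25,"dp":[15,-3,95],"delta_rot":[0,0,0]},{"grip":25,"dp":[15,-3,95],"delta_rot":[0,0,0]}]' && python3 - <<'E'
from go import *
c=shot('wrist','w2'); tell([.5165,.211,.25],4)
E
```

```text
t: 4.4
tcp_pos: [0.5198, 0.1087, 0.25]
ee_rot: [[0.997, -0.002, -0.072], [0.072, -0.001, 0.997], [-0.002, -1.0, -0.001]]
force: [-0.0, -1.2, -1.3]
opening: 0.353
t 4.45 tcp [0.5201 0.1073 0.25  ] yaw 4.0 open 0.353 F [ 0.1 -0.2 -1.4]
dp [ 3.600e+00 -1.000e-01  1.037e+02] rot [ 0.001 -0.    -0.002]
```

View pics/w2.png

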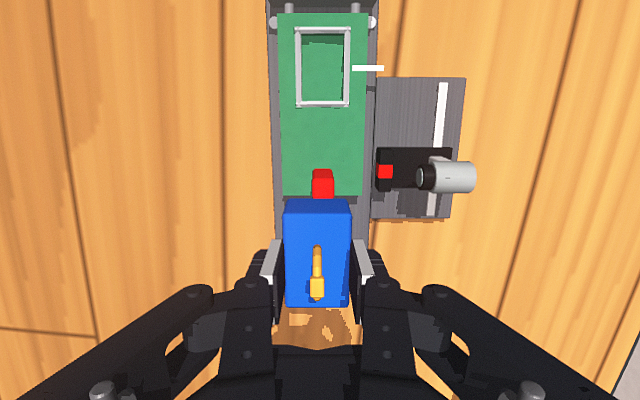

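Wrist view: insert held, ring up. The pocket rim is at (322,67), pointer (368,68), band (385,171), handle (322,183).

```bash
cat > m2.py <<'E'
from go import *
def an(f):
    c=dict(np.load(f+'.npz')); hsv=cv2.cvtColor(c['pixels'],cv2.COLOR_RGB2HSV); P=cloud(c)
    s=observe(); R=np.array(s['ee_rot']); T=np.array(s['tcp_pos'])
    def rect(lo,hi,roi,z,name,zlo=-1,zhi=9,hole=False):
        u0,v0,u1,v1=roi; m=np.zeros((400,640),np.uint8); m[v0:v1,u0:u1]=cv2.inRange(hsv,lo,hi)[v0:v1,u0:u1]
        m[(P[...,2]<zlo)|(P[...,2]>zhi)]=0
        n,l,st,ce=cv2.connectedComponentsWithStats(m); i=1+st[1:,4].argmax(); v,u=np.where(l==i)
        zz=P[v,u,2]; X=plane(c,np.c_[u,v],z)[:,:2]; r=cv2.minAreaRect(X.astype(np.float32)*1000)
        print(name,len(u),ce[i].round(0),'z',np.percentile(zz,[5,50,95]).round(4),'mean',(X.mean(0)*1000).round(1),'rect',np.round(r[0],1),np.round(r[1],1),round(r[2],2)); return r
    rect((0,0,120),(180,60,255),(285,20,352,112),.0365,'rim')
    rect((0,0,170),(180,50,255),(349,55,395,80),.034,'pointer')
    rect((0,150,90),(8,255,255),(372,160,400,185),.033,'band',.028)
    rect((0,150,90),(8,255,255),(305,160,340,200),.079,'handle',.076)
    rect((60,80,40),(90,255,255),(265,5,375,210),.026,'floor',.015,.0295)
    m=cv2.inRange(hsv,(105,120,60),(130,255,255)); v,u=np.where(m>0); zz=P[v,u,2]; zt=np.median(zz)
    k=abs(zz-zt)<.004; print('ins top z',np.percentile(zz,[5,50,95]).round(4))
    X=plane(c,np.c_[u,v][k],zt)[:,:2].astype(np.float32)*1000; r=cv2.minAreaRect(X); print('ins',r,'tcp',T)
    Q=P[v,u][k]; A=np.c_[Q[:,:2],np.ones(len(Q))]; print('tilt grad',np.linalg.lstsq(A,Q[:,2],rcond=None)[0].round(3))
if __name__=='__main__': an(sys.argv[1])
E
python3 m2.py w2
```

```text
rim 1533 [322.  65.] z [0.0338 0.0358 0.0377] mean [516.8 212.2] rect [517.4 211.1] [46.1 64.3] 4.5
pointer 192 [368.  68.] z [0.0123 0.0346 0.0361] mean [555.9 214.1] rect [555.9 214.1] [26.6  4. ] 4.37
band 217 [385. 171.] z [0.0318 0.0338 0.0351] mean [582.3 125.7] rect [582.2 125.8] [14.2 13.3] 4.22
handle 438 [322. 187.] z [0.0772 0.079  0.0803] mean [523.9 118. ] rect [524.1 118. ] [16.8 16.4] 4.13
floor 2726 [322.  67.] z [0.0253 0.0266 0.0279] mean [517.4 212.2] rect [517.5 211.9] [36.2 54.4] 4.37
ins top z [0.1737 0.1876 0.1887]
ins ((520.2424926757812, 109.97428894042969), (31.53711700439453, 50.67599868774414), 3.85979962348938) tcp [0.52014961 0.10732793 0.25000806]
tilt grad [-0.005 -0.007  0.191]
```

Pocket (517.5, 212.0) mm, yaw 4.35°; the size and the handle and pointer offsets all agree. Travel needed is about 90 mm. Moving over the pocket.

```bash
python3 -m jog '[{"grip":25,"dp":[2,0,40],"delta_rot":[0,-0.007,0]},{"grip":25,"dp":[4,0,75],"delta_rot":[0,-0.007,0]},{"grip":25,"dp":[5,20,102],"delta_rot":[0,-0.007,0]},{"grip":25,"dp":[5,80,102],"delta_rot":[0,-0.007,0]},{"grip":25,"dp":[5,80,102],"delta_rot":[0,-0.007,0]}]' && python3 go.py .5174 .2094 .1144 4.4
```

```text
t: 5.08
tcp_pos: [0.5163, 0.2069, 0.1667]
ee_rot: [[0.997, -0.009, -0.075], [0.075, -0.006, 0.997], [-0.01, -1.0, -0.005]]
force: [0.1, -0.9, -0.7]
opening: 0.354
t 5.08 tcp [0.5163 0.2069 0.1667] yaw 4.3 open 0.354 F [ 0.1 -0.9 -0.7]
dp [ 1.8 52.2  2.6] rot [ 0.005 -0.002 -0.01 ]
```

```bash
python3 -m jog '[{"grip":25,"dp":[1,15,1],"delta_rot":[0,0,0]},{"grip":25,"dp":[1,28,1],"delta_rot":[0,0,0]},{"grip":25,"dp":[1,28,1],"delta_rot":[0,0,0]},{"grip":25,"dp":[1,28,1],"delta_rot":[0,0,0]}]' && python3 go.py .5174 .2094 .1144 4.4; python3 - <<'E'
from go import *
c=shot('wrist','w3'); hsv=cv2.cvtColor(c['pixels'],cv2.COLOR_RGB2HSV); P=cloud(c)
m=cv2.inRange(hsv,(105,120,60),(130,255,255)); v,u=np.where(m>0); zz=P[v,u,2]; zt=np.percentile(zz,70); k=abs(zz-zt)<.004
r=cv2.minAreaRect(plane(c,np.c_[u,v][k],zt)[:,:2].astype(np.float32)*1000); print(zt,r)
E
```

```text
t: 5.58
tcp_pos: [0.5197, 0.2119, 0.1434]
ee_rot: [[0.997, 0.001, -0.077], [0.077, 0.0, 0.997], [0.001, -1.0, 0.0]]
force: [0.9, 0.1, -1.3]
opening: 0.362
t 5.58 tcp [0.5197 0.2119 0.1434] yaw 4.4 open 0.362 F [ 0.9  0.1 -1.3]
dp [-2.5 29.  -2.4] rot [-0.     0.001  0.001]
0.08137767639766912 ((520.2061767578125, 213.49838256835938), (31.444421768188477, 50.53602600097656), 4.030012130737305)
```

View pics/w3.png

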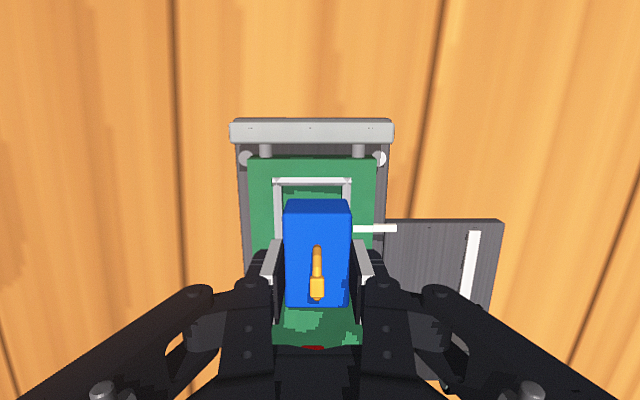

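Wrist view: insert (317,250) hovers over the pocket rim (312,180 at the far edge). It is about 2.6 mm too far in x and 1.8 mm in y, so I correct while descending.

```bash
python3 -m jog '[{"grip":25,"dp":[-2.6,6,-1.8],"delta_rot":[0,0,0]},{"grip":25,"dp":[-2.6,12,-1.8],"delta_rot":[0,0,0]},{"grip":25,"dp":[-2.6,14,-1.8],"delta_rot":[0,0,0]},{"grip":25,"dp":[-2.6,14,-1.8],"delta_rot":[0,0,0]}]' && python3 go.py .5172 .21 .1144 4.4
```

```text
t: 6.12
tcp_pos: [0.5167, 0.2098, 0.1284]
ee_rot: [[0.997, -0.0, -0.077], [0.077, -0.0, 0.997], [-0.0, -1.0, -0.0]]
force: [-0.2, 0.0, -0.1]
opening: 0.354
t 6.12 tcp [0.5167 0.2098 0.1284] yaw 4.4 open 0.354 F [-0.2  0.  -0.1]
dp [ 0.5 14.   0.2] rot [ 0.     0.001 -0.   ]
```

```bash
python3 -m jog '[{"grip":25,"dp":[0.5,4,0],"delta_rot":[0,0,0]},{"grip":25,"dp":[0.5,8,0],"delta_rot":[0,0,0]},{"grip":25,"dp":[0.5,11,0],"delta_rot":[0,0,0]},{"grip":25,"dp":[0.5,13.5,0],"delta_rot":[0,0,0]},{"grip":25,"dp":[0.5,14.5,0],"delta_rot":[0,0,0]}]' && python3 go.py .5172 .21 .1144 4.4
```

```text
t: 6.75
tcp_pos: [0.5173, 0.2099, 0.1146]
ee_rot: [[0.997, -0.0, -0.077], [0.077, -0.001, 0.997], [-0.0, -1.0, -0.001]]
force: [-2.0, -0.5, 9.0]
opening: 0.354
t 6.75 tcp [0.5173 0.2099 0.1146] yaw 4.4 open 0.354 F [-2.  -0.5  9. ]
dp [-0.1  0.2  0.1] rot [ 0.001  0.001 -0.   ]
```

The insert reached its seated height (0.1146 against an expected 0.1144) with a 9 N contact. I release and rise.

```bash
python3 -m jog '[{"grip":50,"dp":[0,0,0],"delta_rot":[0,0,0]},{"grip":50,"dp":[0,0,0],"delta_rot":[0,0,0]},{"grip":50,"dp":[0,0,0],"delta_rot":[0,0,0]},{"grip":50,"dp":[0,0,0],"delta_rot":[0,0,0]},{"grip":50,"dp":[0,-50,0],"delta_rot":[0,0,0]}]' && python3 -m jog '[{"grip":50,"dp":[0,-55,-20],"delta_rot":[0,0,0]},{"grip":50,"dp":[0,-60,-60],"delta_rot":[0,0,0]},{"grip":50,"dp":[0,-60,-94],"delta_rot":[0,0,0]},{"grip":50,"dp":[0,-60,-94],"delta_rot":[0,0,0]},{"grip":50,"dp":[0,-60,-94],"delta_rot":[0,0,0]}]'; python3 - <<'E'
from go import *
c=shot('wrist','w4'); tell([.524,.1175,.12],4.4); hsv=cv2.cvtColor(c['pixels'],cv2.COLOR_RGB2HSV); P=cloud(c)
m=cv2.inRange(hsv,(105,120,60),(130,255,255)); v,u=np.where(m>0); zz=P[v,u,2]; zt=np.median(zz); k=abs(zz-zt)<.004
print(np.percentile(zz,[5,50,95]).round(4),cv2.minAreaRect(plane(c,np.c_[u,v][k],.052)[:,:2].astype(np.float32)*1000))
Q=P[v,u][k]; print(np.linalg.lstsq(np.c_[Q[:,:2],np.ones(len(Q))],Q[:,2],rcond=None)[0].round(4))
E
```

```text
t: 7.38
tcp_pos: [0.5155, 0.2085, 0.1616]
ee_rot: [[0.997, -0.008, -0.078], [0.077, -0.003, 0.997], [-0.008, -1.0, -0.002]]
force: [0.9, -0.6, 0.4]
opening: 0.586
t: 8.0
tcp_pos: [0.5245, 0.1168, 0.2243]
ee_rot: [[0.997, 0.0, -0.078], [0.078, 0.001, 0.997], [0.0, -1.0, 0.001]]
force: [-0.4, 0.1, 0.6]
opening: 0.583
t 8.05 tcp [0.5244 0.1173 0.2243] yaw 4.5 open 0.585 F [-1.   0.7  0.4]
dp [-4.000e-01  1.043e+02  1.000e-01] rot [-0.001  0.002  0.   ]
[0.0513 0.0525 0.0538] ((517.8733520507812, 210.20059204101562), (31.61452293395996, 49.34257125854492), 4.303580284118652)
[-0.002  -0.0003  0.0536]
```

View pics/w4.png

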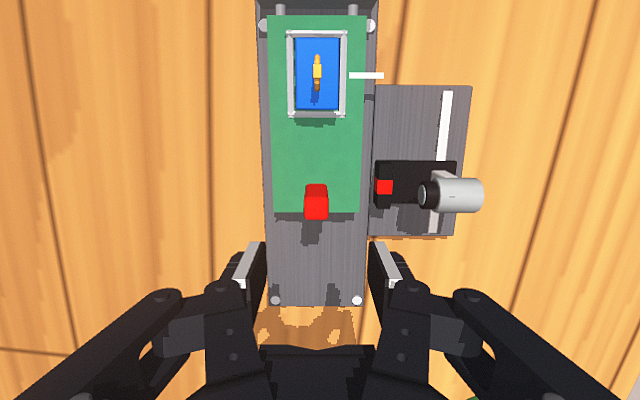

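Wrist view: the insert sits inside the rim at (317,73), top at 52.5 mm (expected 52) and level, ring up. The pointer is at (367,75), still at home; handle (316,202), band (384,187). Now I grip the handle.

```bash
python3 -m jog '[{"grip":50,"dp":[-0.4,40,0.5],"delta_rot":[0,0,0]},{"grip":50,"dp":[-0.4,80,0.5],"delta_rot":[0,0,0]},{"grip":50,"dp":[-0.4,100,0.5],"delta_rot":[0,0,0]},{"grip":50,"dp":[-0.4,106,0.5],"delta_rot":[0,0,0]},{"grip":50,"dp":[-0.4,106,0.5],"delta_rot":[0,0,0]}]' && python3 -m jog '[{"grip":10,"dp":[0,0,0],"delta_rot":[0,0,0]},{"grip":10,"dp":[0,0,0],"delta_rot":[0,0,0]},{"grip":10,"dp":[0,0,0],"delta_rot":[0,0,0]},{"grip":10,"dp":[0,0,0],"delta_rot":[0,0,0]},{"grip":10,"dp":[0,0,0],"delta_rot":[0,0,0]}]' 90; python3 go.py .5308 .0278 .118 4.4
```

```text
t: 8.68
tcp_pos: [0.5243, 0.1176, 0.1184]
ee_rot: [[0.997, 0.0, -0.079], [0.079, 0.001, 0.997], [0.0, -1.0, 0.001]]
force: [0.4, 0.3, 0.4]
opening: 0.583
t: 9.3
tcp_pos: [0.5239, 0.1168, 0.1194]
ee_rot: [[0.997, 0.0, -0.077], [0.077, -0.0, 0.997], [0.0, -1.0, -0.0]]
force: [-3.3, 0.1, 5.2]
opening: 0.195
t 9.3 tcp [0.5239 0.1168 0.1194] yaw 4.4 open 0.195 F [-3.3  0.1  5.2]
dp [ -0.    1.4 -89.3] rot [0. 0. 0.]
```

```bash
python3 -m jog '[{"grip":10,"dp":[0,0,-6],"delta_rot":[0,0,0]},{"grip":10,"dp":[0,0,-16],"delta_rot":[0,0,0]},{"grip":10,"dp":[0,0,-27],"delta_rot":[0,0,0]},{"grip":10,"dp":[0,0,-38],"delta_rot":[0,0,0]},{"grip":10,"dp":[0,0,-45],"delta_rot":[0,0,0]}]' && python3 go.py .5308 .0278 .118 4.4
```

```text
t: 9.93
tcp_pos: [0.5271, 0.0745, 0.1194]
ee_rot: [[0.997, 0.001, -0.079], [0.079, 0.004, 0.997], [0.001, -1.0, 0.004]]
force: [-4.3, 8.7, 4.7]
opening: 0.193
t 9.93 tcp [0.5271 0.0745 0.1194] yaw 4.5 open 0.193 F [-4.3  8.7  4.7]
dp [  0.    1.2 -46.9] rot [-0.004  0.002  0.001]
```

```bash
python3 -m jog '[{"grip":10,"dp":[0,0,-10],"delta_rot":[0,0,0]},{"grip":10,"dp":[0,0,-21],"delta_rot":[0,0,0]},{"grip":10,"dp":[0,0,-32],"delta_rot":[0,0,0]},{"grip":10,"dp":[0,0,-42],"delta_rot":[0,0,0]},{"grip":10,"dp":[0,0,-45],"delta_rot":[0,0,0]}]' && python3 -m jog '[{"grip":10,"dp":[0,0,0],"delta_rot":[0,0,0]},{"grip":10,"dp":[0,0,0],"delta_rot":[0,0,0]}]'; cat > chk.py <<'E'
from go import *
n=sys.argv[1]; tell([.5308,.0278,.118],4.4)
yl=np.array([-.0758,.9971])
cs={k:shot(k,n+k) for k in ('top','wrist')}
for k,c in cs.items():
    hsv=cv2.cvtColor(c['pixels'],cv2.COLOR_RGB2HSV); P=cloud(c); out={}
    for name,lo,hi,z,xr,yr in (('pointer',(0,0,140),(180,75,255),.034,(.553,.572),(.09,.16)),('band',(0,140,80),(8,255,255),.033,(.568,.596),(.10,.15)),('blue',(105,120,60),(130,255,255),.052,(.48,.56),(.05,.2))):
        m=cv2.inRange(hsv,lo,hi); v,u=np.where(m>0); X=plane(c,np.c_[u,v],z)
        s=(X[:,0]>xr[0])&(X[:,0]<xr[1])&(X[:,1]>yr[0])&(X[:,1]<yr[1])&(abs(P[v,u,2]-z)<.008)
        X=X[s,:2]*1000
        if len(X)<3: print(k,name,len(X)); continue
        r=cv2.minAreaRect(X.astype(np.float32)); print(k,name,len(X),(np.c_[u,v][s].mean(0)).round(0),np.round(r[0],1),np.round(r[1],1),'along',round(float(yl@r[0]),1),'z',np.median(P[v,u,2][s]).round(4))
a=cs['top']['pixels'][185:265,165:305]; b=cs['wrist']['pixels']
a=cv2.resize(a,(640,366),interpolation=cv2.INTER_CUBIC)
cv2.imwrite(f'pics/{n}.png',np.vstack([a,b[:220]])[:,:,::-1])
E
python3 chk.py p1
```

```text
t: 10.55
tcp_pos: [0.5304, 0.0305, 0.1193]
ee_rot: [[0.997, 0.0, -0.079], [0.079, 0.005, 0.997], [0.001, -1.0, 0.005]]
force: [-4.7, 11.1, 5.4]
opening: 0.193
t: 10.8
tcp_pos: [0.5304, 0.031, 0.1194]
ee_rot: [[0.997, 0.0, -0.079], [0.079, 0.005, 0.997], [0.001, -1.0, 0.005]]
force: [-5.0, 9.7, 4.8]
opening: 0.199
t 10.8 tcp [0.5304 0.031  0.1194] yaw 4.6 open 0.199 F [-5.   9.7  4.8]
dp [ 0.1  1.3 -3.2] rot [-0.005  0.003  0.001]
top pointer 0
top band 0
top blue 137 [229. 229.] [521.1 131.6] [32.8 35.3] along 91.7 z 0.053
wrist pointer 432 [401.  55.] [561.1 121.8] [53.2 18.8] along 78.9 z 0.0347
wrist band 859 [441.  65.] [581.5 125.8] [16.3 12.3] along 81.3 z 0.0338
wrist blue 7718 [318.  57.] [524.5 121.3] [31.7 42.8] along 81.2 z 0.0525
```

View pics/p1.png

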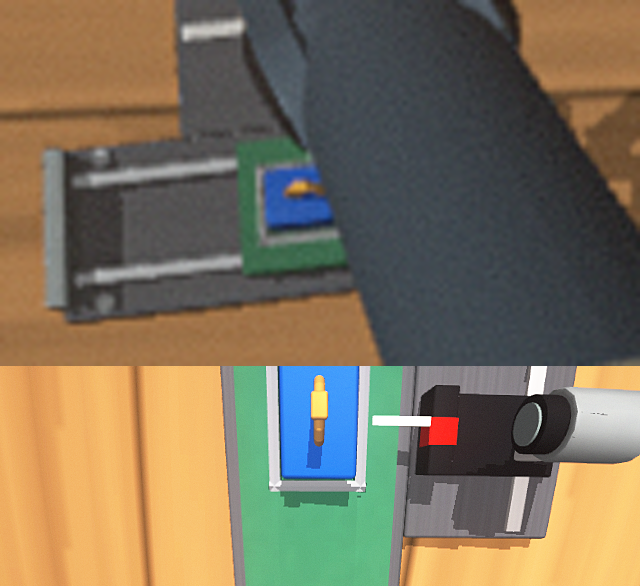

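The pointer (402,55) sits in the upper part of the band (443,65), so it is a few mm short. I measure that precisely.

```bash
cat > pm.py <<'E'
from h import *; import sys
c=dict(np.load(sys.argv[1]+'wrist.npz')); im=c['pixels'].astype(int); hsv=cv2.cvtColor(c['pixels'],cv2.COLOR_RGB2HSV)
def f(m,z,n):
    v,u=np.where(m); X=plane(c,np.c_[u,v],z)[:,:2]*1000; r=cv2.minAreaRect(X.astype(np.float32))
    a=X@np.array([-.0758,.9971]); print(n,len(u),'px v',v.min(),v.max(),'u',u.min(),u.max(),np.round(r[0],1),np.round(r[1],1),'along mid',((a.min()+a.max())/2).round(1),'mean',a.mean().round(1)); return a.mean()
g=np.zeros((400,640),bool); g[40:80,372:436]=1
p=f(g&(im.min(2)>190),.034,'pointer')
g=np.zeros((400,640),bool); g[40:95,420:470]=1
b=f(g&(cv2.inRange(hsv,(0,140,80),(8,255,255))>0),.033,'band'); print('still to pull',(p-b).round(1))
E
python3 pm.py p1
```

```text
pointer 580 px v 50 59 u 372 430 [562.4 128.5] [27.1  3.9] along mid 85.6 mean 85.6
band 941 px v 51 80 u 420 458 [581.  125.8] [17.8 12.6] along mid 81.1 mean 81.1
still to pull 4.5
```

```bash
python3 -m jog '[{"grip":10,"dp":[0,0,-2.5],"delta_rot":[0,0,0]},{"grip":10,"dp":[0,0,-4.6],"delta_rot":[0,0,0]},{"grip":10,"dp":[0,0,-4.6],"delta_rot":[0,0,0]},{"grip":10,"dp":[0,0,-4.6],"delta_rot":[0,0,0]}]'; python3 chk.py p2|head -3; python3 pm.py p2
```

```text
t: 11.4
tcp_pos: [0.5307, 0.0266, 0.1193]
ee_rot: [[0.997, 0.0, -0.08], [0.08, 0.005, 0.997], [0.001, -1.0, 0.005]]
force: [-4.2, 9.8, 5.8]
opening: 0.193
t 11.4 tcp [0.5307 0.0266 0.1193] yaw 4.6 open 0.193 F [-4.2  9.8  5.8]
dp [0.2 1.3 1.2] rot [-0.005  0.003  0.001]
top pointer 0
pointer 582 px v 50 59 u 372 430 [562.7 124.1] [27.   3.9] along mid 81.1 mean 81.1
band 933 px v 40 71 u 420 459 [580.9 125.4] [17.6 13.5] along mid 80.9 mean 81.3
still to pull -0.1
```

View pics/p2.png

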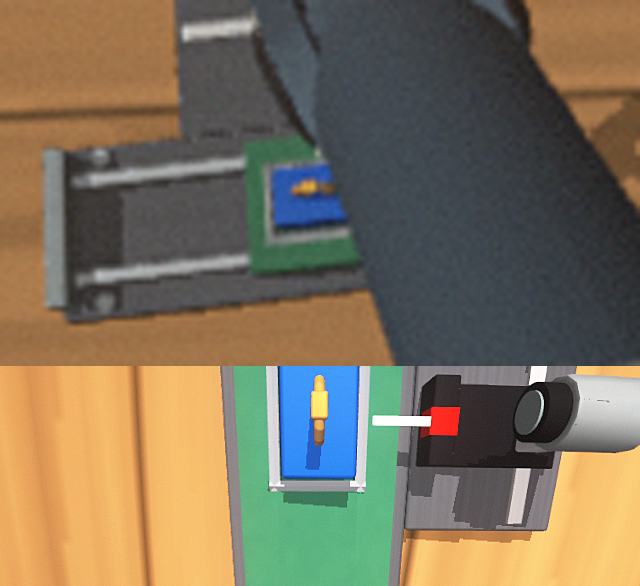

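The pointer (401,55) now points at the middle of the band (445,55). The insert is still seated and the grip holds, so I hand in.

```bash
python3 -c "
from bench import observe,order
print(order.hand_in()); s=observe(); print(s['t'],s['tcp_pos'],s['opening'],s['force'])"
```

```text
the job is handed in; nothing more can be done
None
the job is handed in; nothing more can be done
```

I handed the job in at about 11.5 s with the gripper still holding the handle and the pointer in the middle of the red band.

- **Insert:** I picked the small blue insert, pressed it into the pocket with about 9 N, and let go while the carriage was at home. After release its top was level at 52.5 mm (52 mm expected), ring up, inside the rim.
- **Pull:** I pulled the carriage about 90 mm by the handle. The last wrist picture put the pointer within about 0.1 mm of the band's centre (6 mm allowed). The spring was pulling at about 10 N and the grip was firm.
- **Checks that failed or disagreed:**
  - The first pull was 4.5 mm short and I corrected it.
  - In the final top view the arm hid the pointer and band, so that reading rests on the wrist camera alone.
  - I took no final picture of the jar, bowl and brush, but the arm never went near them.

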